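# Clear, close and pin a hinged puck mould, and hold it shut

## Robot

A 6-joint arm with a two-finger parallel gripper is mounted at the origin on a cart in front of the work surface, level with it; the furniture and walls round the work are solid. World frame = base frame: x ahead of the robot, y to its left, z up, the work surface at z = 0. Lengths are in m, angles in degrees, forces in N, time in s.
With the tool pointing down it reaches from about 0.225 to 0.875 m from the base axis. Payload 3.4 kg.
Tool frame: the origin (TCP) lies midway between the tips of the shut fingers; the grasp point (between the pads) lies 19 mm behind it; z points along the fingers, y is the line along which they close (so a half turn about z gives the same grasp; the last joint's range is limited). The gripper opens to 85 mm and grips with 20 to 120 N. Pads are 22 mm wide; open, the fingers measure 114 mm over their backs; the gripper's body (76 mm by 85 mm) begins 54 mm behind the grasp point. The pads swing forward as they close: fully open they stand 13 mm farther back than shut.
Start: joints at [-6.933, 15.808, 86.224, -0, 77.962, -6.933], TCP at [0.575, -0, 0.231] pointing down, gripper open.
Joint ranges: [-165.64, 165.64], [-43.16, 119.46], [12.63, 154.43], [-67.54, 247.53], [6.08, 155.33], [-154.97, 154.97]. Speed limits (degrees/s): [147.25, 147.25, 180, 180, 180, 180].

## Interface

Orientations are given as a 3x3 rotation matrix whose columns are the frame's x, y, z axes.
In Python, from bench import manip gives the robot as it stands.
- The arm moves only by the shell command python3 -m creep 'ROWS' [OPENING] [FORCE]. ROWS is a JSON object of lists of equal length, an entry for each row: "travel": the shift along the tool's x, y, z in m, a list of three; "dr": the turn, a rotation vector about the tool's x, y, z in degrees, a list of three. A call has 1 to 5 rows; each row shifts and turns the commanded pose from where the row before left it, along the tool's axes as they then stand; what a row does not reach is not made up. A row lasts 1/10 s, in which the tool goes at most 50 mm and 8.59 degrees, less where a joint would pass 70% of its speed; a pose out of reach is approached as far as the arm can. A call with a gripper value outside its range is refused whole. OPENING is the closure, from -1 (fully open) to 1 (shut), so that 0 is half open, set as the call begins (- or left out, the last holds). The fingers move at their own pace and stop on an object; FORCE is the grip in N (left out, the last holds). Time passes only in rows, so rows that do not move let the fingers close. It gives the time, the measured TCP pose, the force, the opening and the grip force at its end, in the units of the state.
- manip.sense(): the state, without advancing time (a new reading comes with each control period).
- manip.capture(name): name is "scene" or "top"; returns the picture (420x560x3 uint8, red, green, blue); there is no depth.
- manip.calibration(name): a dict with "fx", "fy", "cx", "cy" (pixels), "eye" and "rotation" of the camera in the world. Camera axes: x right, y down, z forward; pixel columns grow to the right and rows downward; lengths in m; the calibration is good to about 2 mm. A picture is of the moment at which its call begins. calibration takes no time and is no camera call.
- manip.close_job(): hands the job in; it is judged then, once.
Trained networks look in the newest picture that a camera, given by its name, has taken for a name from the list of things; names that differ only in an ending like _2 or _b are one class to them, and where a whole thing is asked for, a point or a joint stands for the part that bears it (a point fixed in the world has none). Each returns a list of dicts, best first, with "confidence" (0 to 1); they miss things now and then, are a little off and sometimes report something else, mostly with a low value. They report only what shows in the picture. A call takes as long as a camera call.
- manip.trace(camera, query): "pixels" (420x560 bool, what is visible of it) and "rect" ([left, top, right, bottom] as shares, 0 to 1, of the picture: columns of its width, rows of its height, round what is visible of it).
- manip.pinpoint(camera, query): "position" ([column, row] as shares, 0 to 1, of the picture: columns of its width, rows of its height: a listed point, or the origin of a listed thing).
The state is a dict: "time": time; "joint_positions": joint angles; "qd": joint speeds; "tau": joint torques, N m; "eef_pos": TCP position; "eef_rot": TCP orientation; "force": force on the tool from outside, world axes, zero at the start; "moment": the same for the moment, N m; "finger_gap": finger opening in m; "finger_force": force on a finger pad.
Only numpy, scipy, OpenCV 4.12 (cv2) and the standard library are available. Lean on these libraries where they do the work, as an engineer would, in place of code of your own. Each camera call takes 0.05 s, during which the arm holds its last target. There are 200 camera calls.

## Task

Get the hinged puck mould ready for filling: with the block brush, not with the fingers, sweep the resin offcuts off the lower half into the chip tray on its side, and stand the brush on the table beside the mould or where it was. Then swing the upper half down, take the knob-headed pin from its block and push it through the holes in both front lugs until its collar bears on the upper lug and the mould is pressed fully shut against its springs. Finish still holding the pin by its knob and pressing the mould shut through it, because it springs ajar when let go; leave the other things on the bench alone.

Things in the scene. Friction and masses are not known exactly. Their poses are not given: they have to be found in the camera images.
- mould: the mould's fixed lower half: a plain aluminium block 100 (x) x 120 (y) mm, its flat face 34 mm above the table. Origin: on the table under the middle of that face; x points from the front (lug) to the hinge, y to the left, z up. At the front a lug 40 mm wide, 13 mm thick, flush with the face, reaches to x = -82 mm; a flange with 14 mm high screw heads runs along the left side to y = 76 mm
- lower_hole (a point): centre of the mouth of the 11 mm through hole in the lower lug, at x = -65, y = 0, z = 34 mm of the mould; axis vertical, 13 mm deep
- hinge_line (a point): middle of the hinge line (which runs along the mould's y), at x = +58, y = 0, z = 34 mm of the mould; knuckles 6.5 mm in radius, 100 mm long
- lid_hinge (a joint): opening angle of the upper half: 0 fully shut, pi/2 upright, end stop at 1.85, leaning back. Light friction (0.04 N m) and damping; past upright toward the front it falls softly by its own weight (about 0.3 kg). Two sprung plungers under its front corners then keep it ajar at about 0.05; shutting it fully takes about 6 N down at the lug
- upper_half: the hinged upper half, an aluminium plate 120 mm wide. Origin on the hinge line; when shut its axes are the mould's: plate from x = -10 to -108 mm, z = 0 (inner face) to 10 mm (outer face), its lug, 40 mm wide, on to x = -140 mm. Three filler nipples stand 6 mm out of the outer face at x = -50 mm; from x = -58 mm on it is plain. It opens by turning up and back
- upper_hole (a point): centre of the outer mouth of the 11 mm through hole in the upper lug, at x = -123, y = 0, z = 10 mm of the upper half; directly above the lower hole when shut
- pin: steel closing pin, 63 mm tall, 60 g, standing upright in its block. Origin at the centre of its lower tip, z up. Shank 9 mm in diameter, 24.5 mm long, with a 4 mm tapered nose; collar 22 mm in diameter from z = 24.5 to 29.5 mm, resting on the block; then a round black knob 18 mm in diameter up to z = 62.5 mm
- pin_tip (a point): the lower tip of the pin, its origin
- pin_block: fixed aluminium block 46 x 46 x 30 mm with a 12 mm hole up its middle, in which the pin is parked. Origin under its centre, z up
- brush: small block brush, 90 g, standing on its bristles. Origin at the centre of the bristle ends, z up, x along the brush. Black bristles 88 x 22 mm, 28 mm free height; above them the wooden back 96 (x) x 28 (y) mm from z = 28 to 50 mm, by which it is held. The bristles are stiff
- offcut_a: chunky offcut of cured resin, about 27 x 16 x 14 mm, 12 g; origin in its middle. It lies on the mould's lower half
- offcut_b: chunky offcut of cured resin, about 17 x 17 x 16 mm, 12 g; origin in its middle. It lies on the mould's lower half
- offcut_c: chunky offcut of cured resin, L-shaped, about 26 x 22 x 14 mm, 12 g; origin in its middle. It lies on the mould's lower half
- offcut_d: chunky offcut of cured resin, about 16 x 20 x 18 mm, 12 g; origin near its middle. It lies on the mould's lower half
- screwdriver: bystander: blue-handled flat screwdriver, 185 mm long, loose, near the table's front edge
- fork_clamp: bystander: small black slotted fork clamp, 26 x 52 x 8 mm, loose, near the table's front edge left of the mould
- spanner: bystander: small open spanner, 123 mm long, loose, between the power unit and the sample case
- amplifier: bystander: small black amplifier block, 35 x 76 x 22 mm, loose, right of the mould
- tray (a point): centre of the floor of the open steel chip tray that adjoins the right (-y) side of the lower half, at x = 0, y = -89.5, z = 2 mm of the mould; tray 104 (x) x 58 (y) mm outside, walls 2 mm thick and 22 mm high, so 12 mm below the block's face; to the right of its rear half the table is free for about 100 mm

How it is judged:
By the outcome, as a careful person would: the job done as asked, in the order asked, and still so for the second after the job is handed in, while the arm keeps its last pose, push and grip.
It also fails if it takes over 72 s, if anything falls off the work surface, if the arm or the gripper's body presses on something with over 40 N, if the wrist force passes 120 N, or if a joint passes its speed limit or range.

## Working session

There is one attempt and no reset: what is moved stays moved. The work goes in short steps, Python scripts to look and compute and a shell command to move; the robot and the scene stay as the last step left them, time stands still between calls to the robot, and variables do not carry over. Pictures are saved under pics/ and viewed, at most 10 in all, crops included, and the job is handed in when it is done.

```bash
mkdir -p pics; ls
cat > h.py <<'E'
import numpy as np, cv2
from bench import manip
def ray(cam,pos):
    c=manip.calibration(cam);u=pos[0]*560;v=pos[1]*420
    d=np.array([(u-c["cx"])/c["fx"],(v-c["cy"])/c["fy"],1.0])
    return np.array(c["eye"]),np.array(c["rotation"])@d
def onz(cam,pos,z):
    e,d=ray(cam,pos);return e+d*(z-e[2])/d[2]
def tri(p1,p2):
    (a,b),(c,d)=ray("scene",p1),ray("top",p2)
    s=np.linalg.lstsq(np.c_[b,-d],c-a,rcond=None)[0]
    P,Q=a+b*s[0],c+d*s[1];return (P+Q)/2,np.linalg.norm(P-Q)
def snap(cam,f):
    cv2.imwrite(f,manip.capture(cam)[:,:,::-1])
def proj(cam,P):
    c=manip.calibration(cam);q=np.array(c["rotation"]).T@(np.array(P)-c["eye"]);return [c["fx"]*q[0]/q[2]+c["cx"],c["fy"]*q[1]/q[2]+c["cy"]]
E
python3 - <<'E'
from h import *
np.set_printoptions(precision=4,suppress=True)
a=manip.capture("scene");b=manip.capture("top")
cv2.imwrite("pics/scene0.png",a[:,:,::-1]);cv2.imwrite("pics/top0.png",b[:,:,::-1])
for n in ["mould","lower_hole","hinge_line","upper_hole","pin","pin_tip","pin_block","brush","offcut_a","tray","amplifier"]:
    r={}
    for c in ("scene","top"):
        r[c]=manip.pinpoint(c,n)
        for k in r[c][:5]: print(n,c,round(k["confidence"],2),np.array(k["position"])*[560,420])
    if r["scene"] and r["top"]: print("  tri",*tri(r["scene"][0]["position"],r["top"][0]["position"]))
print(manip.sense()); print(manip.calibration("scene"),manip.calibration("top"))
E
```

```text
pics
mould scene 0.8 [311.584 196.098]
mould scene 0.57 [325.08 226.59]
mould scene 0.29 [293.72  147.084]
mould top 0.56 [320.6   196.392]
  tri [ 0.4792 -0.3417  0.0024] 0.0016793048148907223
lower_hole top 0.72 [321.384 220.794]
hinge_line scene 0.85 [300.72  179.382]
hinge_line top 0.64 [329.224 172.116]
  tri [ 0.5382 -0.3605  0.0373] 0.004649127110305351
upper_hole scene 0.67 [293.216 148.008]
upper_hole top 0.79 [332.92  148.218]
upper_hole top 0.61 [276.808 238.308]
upper_hole top 0.28 [182.784 209.286]
  tri [ 0.5698 -0.354   0.1499] 0.011354241818196446
pin scene 0.42 [256.872 264.81 ]
pin top 0.43 [182.896 211.512]
  tri [ 0.4248  0.0278 -0.0052] 0.011989135572966299
pin_tip scene 0.7 [324.576 227.514]
pin_tip scene 0.69 [293.72  145.698]
pin_tip scene 0.67 [249.704 261.114]
pin_tip top 0.39 [180.208 211.512]
  tri [ 0.3308 -0.0233  0.1634] 0.16501779232361372
pin_block scene 0.52 [251.104 265.188]
pin_block top 0.69 [181.216 211.89 ]
  tri [ 0.4299  0.036  -0.0052] 0.0021962027466639294
brush scene 0.81 [213.024 296.688]
brush top 0.74 [323.792 198.282]
  tri [ 0.6856 -0.
[... 820 characters left out ...]
0001, -1.    ]]), 'force': array([-0.2355, -0.1375, -0.141 ]), 'moment': array([ 0.0059,  0.0124, -0.0357]), 'finger_force': 0.0, 'finger_gap': 0.0854064284286538}
{'fx': 488.7507721721566, 'fy': 488.7507721721566, 'cx': 284.85481441595874, 'cy': 209.24700465795755, 'eye': array([-0.2416,  0.8091,  0.9028]), 'rotation': array([[-0.8115, -0.3361,  0.4781],
       [-0.5844,  0.4674, -0.6634],
       [-0.0005, -0.8177, -0.5757]])} {'fx': 468.77252041012883, 'fy': 468.77252041012883, 'cx': 271.4697966968208, 'cy': 204.49026518428772, 'eye': array([ 0.2663, -0.1758,  1.2576]), 'rotation': array([[ 0.0212, -0.9888,  0.148 ],
       [-0.9994, -0.0253, -0.0253],
       [ 0.0288, -0.1473, -0.9887]])}
```

View pics/scene0.png

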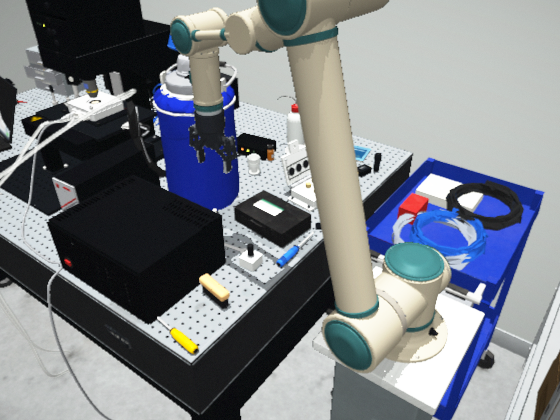

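View pics/top0.png

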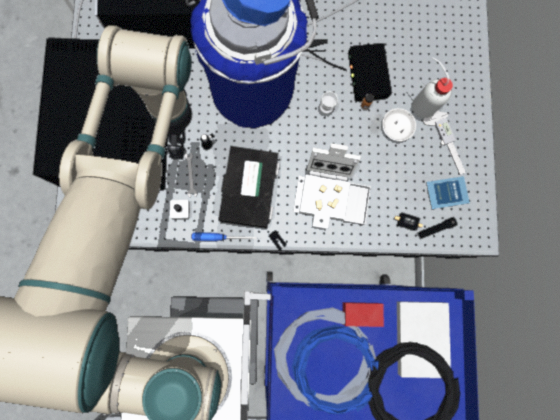

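The scene picture shows the brush at about (214,287), the pin block at (250,260), and the arm hiding most of the mould. The top picture shows the mould at (325,195) with the lid open at the rear, four yellow offcuts around (325,195), the tray at (355,205) and the pin at (180,209). The arm hides the brush.

Run:
```python
from h import *
np.set_printoptions(precision=4,suppress=True)
S=np.array([560,420.])
lh=onz("top",np.array([321.384,220.794])/S,.034);hl=onz("top",np.array([329.224,172.116])/S,.034)
tr=onz("top",np.array([355.6,204.288])/S,.002)
print("lh",lh,"hl",hl,np.linalg.norm(hl-lh),"(123) yaw",np.degrees(np.arctan2(*(hl-lh)[[1,0]])),"tray",tr)
print("brush base",onz("scene",np.array([213.024,296.688])/S,0))
print("pinblock",onz("top",np.array([181.2,211.9])/S,0),onz("scene",np.array([251.1,265.2])/S,0))
manip.capture("scene");manip.capture("top")
t=manip.trace("scene","brush")
for k in t[:2]:
    m=k["pixels"].astype(np.uint8);print("brush",k["confidence"],np.array(k["rect"])*[560,420,560,420],m.sum(),cv2.minAreaRect(cv2.findNonZero(m)))
    for p in cv2.boxPoints(cv2.minAreaRect(cv2.findNonZero(m))): print(p,onz("scene",p/S,.05),onz("scene",p/S,0))
for o in "abcd":
  pass
for k in manip.trace("top","offcut_a"):
    ys,xs=np.nonzero(k["pixels"]);print("off",round(k["confidence"],2),xs.mean(),ys.mean(),len(xs),onz("top",np.array([xs.mean(),ys.mean()])/S,.041))
for n in ("mould","tray","upper_half","pin_block","pin"):
  for k in manip.trace("top",n)[:2]:
    m=k["pixels"].astype(np.uint8);r=cv2.minAreaRect(cv2.findNonZero(m));print(n,round(k["confidence"],2),r,m.sum())
im=cv2.imread("pics/top0.png")[135:250,160:400];im2=cv2.imread("pics/scene0.png")[240:340,150:300]
a=cv2.resize(im,None,fx=3.3,fy=3.3,interpolation=cv2.INTER_CUBIC)
cv2.imwrite("pics/c1.png",a);print(a.shape)
```

```text
lh [ 0.4094 -0.3396  0.034 ] hl [ 0.541  -0.3599  0.034 ] 0.13318528018450246 (123) yaw -8.783189465162733 tray [ 0.4607 -0.4371  0.002 ]
brush base [ 0.4303  0.1915 -0.    ]
pinblock [0.4282 0.0346 0.    ] [ 0.427   0.0409 -0.    ]
brush 0.7 [198.408 274.386 232.12  310.086] 576 ((213.75001525878906, 290.2500305175781), (38.18376159667969, 17.677669525146484), 45.0)
[194. 283.] [0.4639 0.2183 0.05  ] [ 0.5053  0.1837 -0.    ]
[206.5 270.5] [0.4703 0.1663 0.05  ] [ 0.5121  0.1286 -0.    ]
[233.5 297.5] [0.3511 0.1989 0.05  ] [0.3859 0.1631 0.    ]
[221. 310.] [0.3484 0.2468 0.05  ] [0.383  0.2139 0.    ]
off 0.57 337.6333333333333 188.36666666666667 30 [ 0.4961 -0.3814  0.041 ]
off 0.52 322.6 188.44 25 [ 0.4948 -0.3414  0.041 ]
mould 0.82 ((333.0099792480469, 186.42999267578125), (73.39769744873047, 85.13566589355469), 8.130102157592773) 4331
tray 0.74 ((332.8699645996094, 186.40997314453125), (73.68052673339844, 84.5699691772461), 8.130102157592773) 4237
upper_half 0.64 ((333.82354736328125, 161.20590209960938), (49.2347297668457, 35.41019821166992), 14.03624439239502) 1289
pin_block 0.58 ((180.0, 209.0), (20.0, 20.0), 90.0) 358
pin 0.47 ((333.770263671875, 161.1216278076172), (48.30360794067383, 36.68721389770508), 17.10272979736328) 1301
pin 0.37 ((177.5, 208.0), (6.0, 7.0), 90.0) 48
(380, 792, 3)
```

View pics/c1.png

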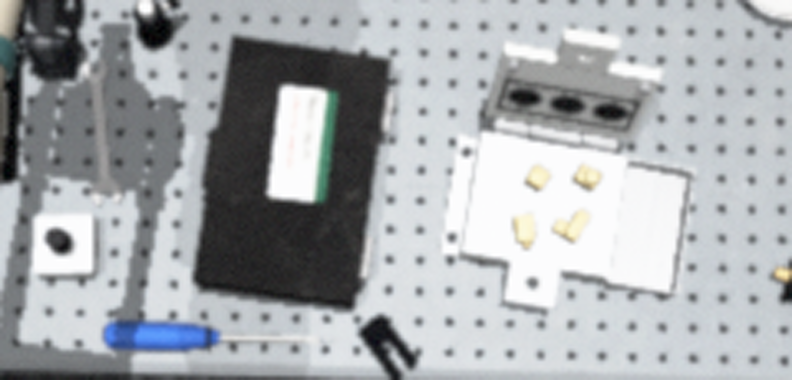

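The enlarged crop shows the pin in its block at crop (60,240). The mould face spans (465..628,133..280) with the lug hole at (532,283), and the four offcuts lie within (515..600,165..245). The tray's right edge runs from (690,172) to (672,292). Next I fit the mould and brush poses.

Run:
```python
from h import *
from scipy.optimize import least_squares, differential_evolution
np.set_printoptions(precision=4,suppress=True)
L=[((-65,0,34),(532,283)),((-50,60,34),(463,254)),((50,60,34),(484,132)),((-50,-60,34),(607,280)),((50,-60,34),(628,150)),((52,-118.5,22),(690,172)),((-52,-118.5,22),(672,293)),((-82,20,34),(505,301)),((-82,-20,34),(551,309))]
def T(p,l): c,s=np.cos(p[2]),np.sin(p[2]);x,y,z=np.array(l)/1e3;return [p[0]+c*x-s*y,p[1]+s*x+c*y,z]
f=lambda p:np.concatenate([np.array(proj("top",T(p,l)))-(np.array(q)/3.3+[160,135]) for l,q in L])
r=least_squares(f,[.47,-.35,-.15],loss="soft_l1");p=r.x;print("mould",p[:2],np.degrees(p[2]));print(f(p).reshape(-1,2))
c,s=np.cos(p[2]),np.sin(p[2])
for q in [(525,232),(572,225),(538,178),(588,176),(783,275)]:
    w=onz("top",(np.array(q)/3.3+[160,135])/[560,420],.041)[:2]-p[:2];print("in mould",[c*w[0]+s*w[1],-s*w[0]+c*w[1]])
m=manip.trace("scene","brush")[0]["pixels"]
def sil(b):
    im=np.zeros((420,560),np.uint8)
    for hx,hy,z0,z1 in [(48,14,28,50)]+([(44,11,0,28)] if full else []):
        P=[proj("scene",T(b,(a*hx,d*hy,z))) for a in(-1,1) for d in (-1,1) for z in(z0,z1)]
        cv2.fillConvexPoly(im,cv2.convexHull(np.round(np.array(P)*16).astype(np.int32)),1,shift=4)
    return im>0
for full in (0,1):
    g=lambda b:1-(sil(b)&m).sum()/(sil(b)|m).sum()
    r=differential_evolution(g,[(.36,.48),(.13,.25),(-.8,.4)],seed=1,maxiter=60);print("brush",full,r.x[:2],np.degrees(r.x[2]),"iou",1-r.fun)
```

```text
mould [ 0.4732 -0.3484] -8.624179731253362
[[-0.1784  0.2124]
 [-0.7744 -0.5015]
 [-1.0777 -0.0747]
 [ 0.3549 -0.5068]
 [-0.4865  2.2598]
 [ 1.3156 -0.5049]
 [ 1.3383  0.6119]
 [-0.4892 -0.2281]
 [ 0.5516 -0.0187]]
in mould [np.float64(-0.02586124213708686), np.float64(0.01230246129732431)]
in mould [np.float64(-0.013680608175974858), np.float64(-0.023907226740722074)]
in mould [np.float64(0.01921662449541272), np.float64(0.008837281790444736)]
in mould [np.float64(0.027924896148620725), np.float64(-0.030573040526336855)]
in mould [np.float64(-0.02395432184456698), np.float64(-0.19655331971193463)]Traceback (most recent call last):
  File "<stdin>", line 20, in <module>
    return fun(*args, **kwargs)
    ret = solver.solve()
    next(self)
    ~~~~^^^^^^
    energy = self.func(parameters)
    return self.f(x, *self.args)
           ~~~~~~^^^^^^^^^^^^^^^
  File "<stdin>", line 19, in <lambda>
  File "<stdin>", line 15, in sil
  File "h.py", line 16, in proj
    c=manip.calibration(cam);q=np.array(c["rotation"]).T@(np.array(P)-c["eye"]);return [c["fx"]*q[0]/q[2]+c["cx"],c["fy"]*q[1]/q[2]+c["cy"]]
ValueError: time passes only in moves, steps and waits
```

```bash
sed -i 's/manip.calibration(/cal(/' h.py
cat >> h.py <<'E'
import functools
@functools.lru_cache
def cal(n): return manip.calibration(n)
E
python3 - <<'E'
from h import *
from scipy.optimize import differential_evolution
np.set_printoptions(precision=4,suppress=True)
def T(p,l): c,s=np.cos(p[2]),np.sin(p[2]);x,y,z=np.array(l)/1e3;return [p[0]+c*x-s*y,p[1]+s*x+c*y,z]
m=manip.trace("scene","brush")[0]["pixels"]
def sil(b):
    im=np.zeros((420,560),np.uint8)
    for hx,hy,z0,z1 in [(48,14,28,50)]+([(44,11,0,28)] if full else []):
        P=[proj("scene",T(b,(a*hx,d*hy,z))) for a in(-1,1) for d in (-1,1) for z in(z0,z1)]
        cv2.fillConvexPoly(im,cv2.convexHull(np.round(np.array(P)*16).astype(np.int32)),1,shift=4)
    return im>0
for full in (0,1):
    g=lambda b:1-(sil(b)&m).sum()/(sil(b)|m).sum()
    r=differential_evolution(g,[(.36,.48),(.13,.25),(-.8,.4)],seed=1,maxiter=60);print("brush",full,r.x[:2],np.degrees(r.x[2]),"iou",1-r.fun)
print(manip.sense()["time"])
E
```

```text
brush 0 [0.4147 0.2014] -15.607539090577593 iou 0.8620689655172413
brush 1 [0.425  0.1922] -15.658010808280322 iou 0.8659638554216867
1.75
```

Run:
```python
from h import *
np.set_printoptions(precision=4,suppress=True)
for p in [(150,318),(222,262),(148,255),(222,228),(218,275)]:
    for z in (0,.05,.15): print(p,z,onz("scene",np.array(p)/[560,420],z)[:2])
im=cv2.imread("pics/scene0.png")[230:345,140:310]
cv2.imwrite("pics/c2.png",cv2.resize(im,None,fx=4,fy=4,interpolation=cv2.INTER_CUBIC))
```

```text
(150, 318) 0 [0.5059 0.3346]
(150, 318) 0.05 [0.4645 0.3609]
(150, 318) 0.15 [0.3817 0.4135]
(222, 262) 0 [0.5012 0.0778]
(222, 262) 0.05 [0.46   0.1183]
(222, 262) 0.15 [0.3778 0.1993]
(148, 255) 0 [0.6914 0.1778]
(148, 255) 0.05 [0.6397 0.2128]
(148, 255) 0.15 [0.5363 0.2827]
(222, 228) 0 [ 0.6055 -0.0391]
(222, 228) 0.05 [0.5586 0.0079]
(222, 228) 0.15 [0.4648 0.1018]
(218, 275) 0 [0.4746 0.1237]
(218, 275) 0.05 [0.4349 0.1616]
(218, 275) 0.15 [0.3556 0.2375]
```

View pics/c2.png

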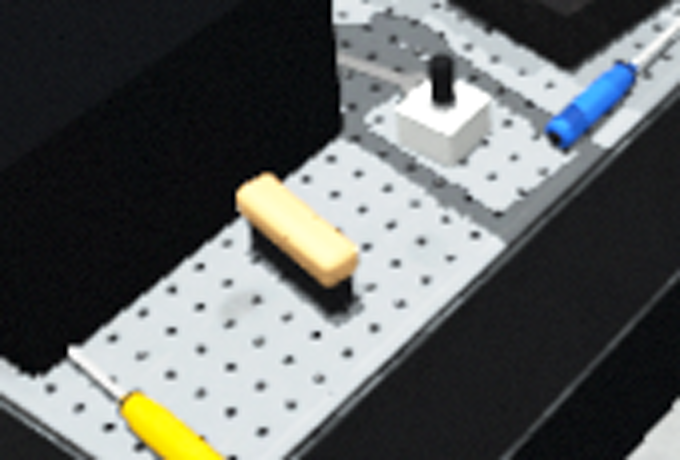

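```bash
python3 -m creep '{"travel":[[0.038,-0.03,0],[0.038,-0.03,0],[0.038,-0.03,0],[0.038,-0.03,0],[0.038,-0.03,0]],"dr":[[0,0,0],[0,0,0],[0,0,0],[0,0,0],[0,0,0]]}' -1 60
```

```text
time: 2.25
eef_pos: [0.4238, 0.1912, 0.2315]
eef_rot: [[0.001, 1.0, 0.001], [1.0, -0.001, 0.0], [0.0, 0.001, -1.0]]
force: [1.1, 1.4, -0.2]
finger_gap: 0.0858
finger_force: 0.0
```

The crop shows the wooden brush back at about (297,230), which is pixel (214,288). It is clear of the black unit and angled as fitted. Next I turn and go down to it.

```bash
python3 -m creep '{"travel":[[0,0,0.01],[0,0,0.01],[0,0,0.01],[0,0,0.01],[0,0,0.01]],"dr":[[0,0,8.1],[0,0,8.1],[0,0,8.1],[0,0,8.1],[0,0,8.1]]}'>/dev/null
python3 -m creep '{"travel":[[0,0,0.01],[0,0,0.01],[0,0,0.01],[0,0,0.01],[0,0,0.01]],"dr":[[0,0,8.1],[0,0,8.1],[0,0,8.1],[0,0,8.1],[0,0,8.1]]}'
python3 -m creep '{"travel":[[0,0,0.01],[0,0,0.01],[0,0,0.01]],"dr":[[0,0,8.2],[0,0,8.2],[0,0,8.2]]}'
python3 - <<'E'
from h import *
a=manip.capture("scene");cv2.imwrite("pics/s1.png",cv2.resize(a[200:350,110:320,::-1],None,fx=3,fy=3));print(manip.sense()["joint_positions"])
E
```

```text
time: 3.25
eef_pos: [0.4252, 0.19, 0.131]
eef_rot: [[0.989, 0.151, 0.0], [0.151, -0.989, 0.0], [0.0, -0.0, -1.0]]
force: [-0.5, 0.4, 1.3]
finger_gap: 0.0854
finger_force: 0.0
time: 3.55
eef_pos: [0.4252, 0.19, 0.1011]
eef_rot: [[0.962, -0.275, 0.001], [-0.275, -0.962, 0.0], [0.0, -0.0, -1.0]]
force: [0.6, 0.3, 0.3]
finger_gap: 0.0852
finger_force: 0.0
[ 1.55087576e+01  1.33000485e+01  1.10680841e+02 -1.70823945e-03
  5.61665199e+01  1.21654737e+02]
```

View pics/s1.png

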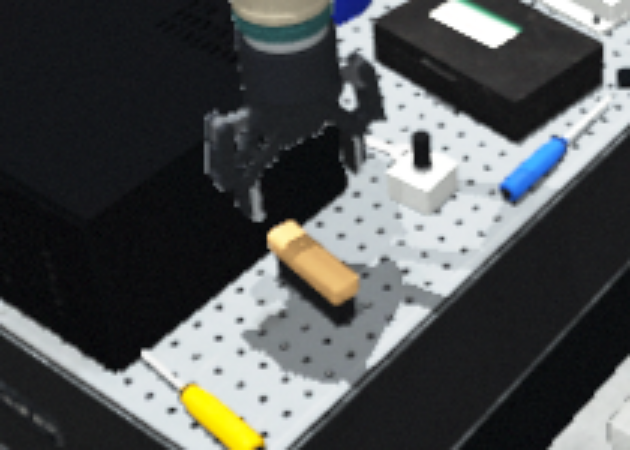

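The picture shows the open gripper straddling the line of the brush at (313,265), clear of the black unit. I descend and grip.

```bash
python3 -m creep '{"travel":[[0,0,0.025],[0,0,0.025],[0,0,0.015],[0,0,0.01]],"dr":[[0,0,0],[0,0,0],[0,0,0],[0,0,0]]}'
python3 -m creep '{"travel":[[0,0,0],[0,0,0],[0,0,0],[0,0,0],[0,0,0]],"dr":[[0,0,0],[0,0,0],[0,0,0],[0,0,0],[0,0,0]]}' 1 60
python3 -m creep '{"travel":[[0,0,0],[0,0,0],[0,0,-0.01],[0,0,-0.03],[0,0,-0.045]],"dr":[[0,0,0],[0,0,0],[0,0,0],[0,0,0],[0,0,0]]}'
python3 - <<'E'
from h import *
a=manip.capture("scene");cv2.imwrite("pics/s2.png",cv2.resize(a[200:350,110:320,::-1],None,fx=3,fy=3))
E
```

```text
time: 4.0
eef_pos: [0.4247, 0.1899, 0.0255]
eef_rot: [[0.964, -0.267, -0.001], [-0.267, -0.964, -0.0], [-0.001, 0.001, -1.0]]
force: [0.4, -0.2, -0.6]
finger_gap: 0.0853
finger_force: 0.0
time: 4.5
eef_pos: [0.4258, 0.1901, 0.0274]
eef_rot: [[0.963, -0.268, 0.002], [-0.268, -0.963, 0.0], [0.002, -0.001, -1.0]]
force: [-0.5, -0.6, 5.4]
finger_gap: 0.0276
finger_force: 56.9
time: 5.0
eef_pos: [0.4228, 0.1894, 0.1108]
eef_rot: [[0.963, -0.269, -0.006], [-0.269, -0.963, -0.002], [-0.005, 0.003, -1.0]]
force: [-0.2, 0.5, -2.2]
finger_gap: 0.0275
finger_force: 57.0
```

View pics/s2.png

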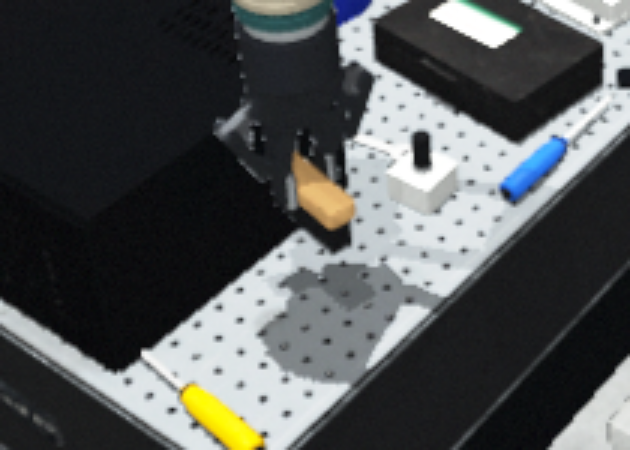

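The brush is lifted and held level, with its near end at crop (340,210). Before crossing over I check how far it sits off-centre along the grip.

```bash
python3 -m creep '{"travel":[[0,0,-0.02],[0.0116,0.0434,0],[0.0116,0.0434,0],[0.0116,0.0434,0],[0.0116,0.0434,0]],"dr":[[0,0,-7],[0,0,0],[0,0,0],[0,0,0],[0,0,0]]}' >/dev/null
python3 -m creep '{"travel":[[0.0116,0.0434,0],[0.0116,0.0434,0],[0.0116,0.0434,0],[0.0116,0.0434,0],[0.0116,0.0434,0]],"dr":[[0,0,0],[0,0,0],[0,0,0],[0,0,0],[0,0,0]]}' 
python3 -m creep '{"travel":[[0.0116,0.0434,0],[0.0116,0.0434,0],[0,0,0]],"dr":[[0,0,0],[0,0,0],[0,0,0]]}'
python3 - <<'E'
from h import *
np.set_printoptions(precision=4,suppress=True)
img={c:manip.capture(c) for c in("top","scene")}
s=manip.sense();p,R=s["eef_pos"],s["eef_rot"];print(p,s["joint_positions"])
for c in("top","scene"):
    for d in(-48,48):
        for w in(-14,14): print(c,d,w,np.array(proj(c,p+R@[d/1e3,w/1e3,-.0235])).round(1))
    for k in manip.trace(c,"brush")[:2]: print(c,k["confidence"],np.array(k["rect"])*[560,420,560,420])
a=img["top"][130:250,270:430,::-1];b=img["scene"][120:240,250:370,::-1]
cv2.imwrite("pics/s3.png",np.hstack([cv2.resize(a,None,fx=2.8,fy=4*.7),cv2.resize(b,None,fx=2.8,fy=2.8)]))
E
```

```text
time: 6.05
eef_pos: [0.4697, -0.2136, 0.1318]
eef_rot: [[0.989, -0.15, 0.001], [-0.15, -0.989, -0.0], [0.001, -0.0, -1.0]]
force: [1.1, 0.1, -0.4]
finger_gap: 0.0272
finger_force: 57.3
time: 6.35
eef_pos: [0.4812, -0.3076, 0.1318]
eef_rot: [[0.988, -0.154, 0.003], [-0.154, -0.988, -0.005], [0.004, 0.005, -1.0]]
force: [-0.6, 0.9, -0.2]
finger_gap: 0.0273
finger_force: 57.3
[ 0.4794 -0.3018  0.1312] [-39.2467  19.3061  96.1328   0.0328  64.6082  59.4678]
top -48 -14 [303.6 204.2]
top -48 14 [315.2 206.2]
top 48 -14 [310.1 165.5]
top 48 14 [321.5 167.5]
top 0.61 [304.192 190.092 320.376 206.514]
scene -48 -14 [314.3 168. ]
scene -48 14 [320.4 164.7]
scene 48 -14 [291.4 157.1]
scene 48 14 [297.5 154. ]
```

View pics/s3.png

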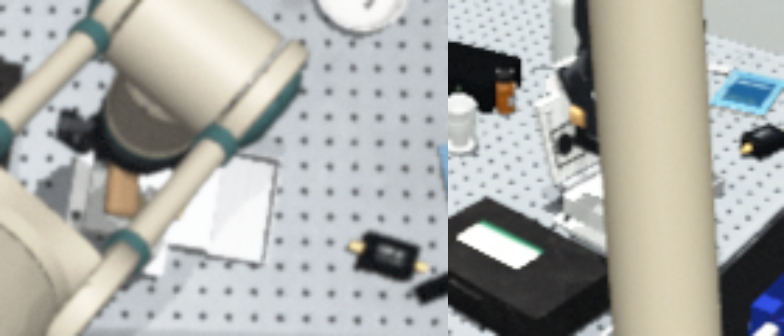

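The top half of the picture shows the brush over the left part of the lower half at crop (122,190), within about 2 mm of where I expected it. I lower it onto the face.

```bash
python3 -m creep '{"travel":[[0,0,0.03],[0,0,0.028],[0,0,0.009],[0,0,0],[0,0,0]],"dr":[[0,0,0],[0,0,0],[0,0,0],[0,0,0],[0,0,0]]}'
python3 -m creep '{"travel":[[0,0,0.0015],[0,0,0]],"dr":[[0,0,0],[0,0,0]]}'
python3 -m creep '{"travel":[[0,0,0.0015],[0,0,0]],"dr":[[0,0,0],[0,0,0]]}'
```

```text
time: 7.05
eef_pos: [0.4806, -0.3009, 0.0653]
eef_rot: [[0.989, -0.149, 0.001], [-0.149, -0.989, -0.001], [0.001, 0.001, -1.0]]
force: [0.1, 0.7, -0.8]
finger_gap: 0.0276
finger_force: 57.3
time: 7.25
eef_pos: [0.4804, -0.3014, 0.0638]
eef_rot: [[0.989, -0.149, 0.002], [-0.149, -0.989, -0.001], [0.002, 0.001, -1.0]]
force: [-0.5, 0.1, -1.0]
finger_gap: 0.0272
finger_force: 57.3
time: 7.45
eef_pos: [0.4799, -0.3012, 0.0615]
eef_rot: [[0.989, -0.15, 0.0], [-0.15, -0.989, -0.0], [0.0, 0.0, -1.0]]
force: [-0.6, 0.2, -1.0]
finger_gap: 0.0274
finger_force: 57.3
```

```bash
for i in 1 ; do python3 -m creep '{"travel":[[0,0,0.001],[0,0,0]],"dr":[[0,0,0],[0,0,0]]}';done
python3 -m creep '{"travel":[[0,0,0.001],[0,0,0]],"dr":[[0,0,0],[0,0,0]]}'
```

```text
time: 7.65
eef_pos: [0.4799, -0.3012, 0.0614]
eef_rot: [[0.989, -0.15, 0.001], [-0.15, -0.989, -0.0], [0.001, 0.0, -1.0]]
force: [-2.3, 1.1, 5.7]
finger_gap: 0.0272
finger_force: 57.9
time: 7.85
eef_pos: [0.48, -0.3013, 0.0613]
eef_rot: [[0.989, -0.15, 0.001], [-0.15, -0.989, -0.001], [0.001, 0.001, -1.0]]
force: [-2.7, 2.3, 11.4]
finger_gap: 0.0278
finger_force: 58.5
```

```bash
python3 -m creep '{"travel":[[0,0.002,-0.0014],[0,0.008,0],[0,0.01,0],[0,0.01,0],[0,0.01,0]],"dr":[[0,0,0],[0,0,0],[0,0,0],[0,0,0],[0,0,0]]}'
python3 -m creep '{"travel":[[0,0.01,0],[0,0.01,0],[0,0.01,0],[0,0.01,0],[0,0.01,0]],"dr":[[0,0,0],[0,0,0],[0,0,0],[0,0,0],[0,0,0]]}'
python3 -m creep '{"travel":[[0,0.01,0],[0,0.008,0],[0,0.008,-0.0005],[0,0,0]],"dr":[[0,0,0],[0,0,0],[0,0,0],[0,0,0]]}'
```

```text
time: 8.35
eef_pos: [0.4744, -0.3399, 0.0614]
eef_rot: [[0.989, -0.151, 0.002], [-0.151, -0.989, 0.003], [0.001, -0.003, -1.0]]
force: [1.1, 5.7, 7.7]
finger_gap: 0.0274
finger_force: 58.2
time: 8.85
eef_pos: [0.4669, -0.3893, 0.0614]
eef_rot: [[0.989, -0.151, 0.001], [-0.151, -0.989, 0.003], [0.001, -0.003, -1.0]]
force: [1.5, 5.2, 7.3]
finger_gap: 0.0277
finger_force: 58.1
time: 9.25
eef_pos: [0.4623, -0.4179, 0.0611]
eef_rot: [[0.989, -0.15, 0.0], [-0.15, -0.989, -0.002], [0.0, 0.002, -1.0]]
force: [-0.2, -0.6, 2.1]
finger_gap: 0.0272
finger_force: 57.3
```

```bash
python3 -m creep '{"travel":[[0,0,-0.02],[0,0,-0.025],[0.004,0.027,0],[0.004,0.027,0],[0.004,0.028,0]],"dr":[[0,0,0],[0,0,0],[0,0,0],[0,0,0],[0,0,0]]}'
python3 -m creep '{"travel":[[0,0,0],[0,0,0]],"dr":[[0,0,0],[0,0,0]]}'
python3 - <<'E'
from h import *
np.set_printoptions(precision=4,suppress=True)
img={c:manip.capture(c) for c in("top","scene")}
for k in manip.trace("top","offcut_a"):
    ys,xs=np.nonzero(k["pixels"]);w=onz("top",np.array([xs.mean(),ys.mean()])/[560,420],.015)[:2]-[.4732,-.3484];c,s=np.cos(-.1505),np.sin(-.1505)
    print(round(k["confidence"],2),xs.mean(),ys.mean(),len(xs),"mould",[c*w[0]+s*w[1],-s*w[0]+c*w[1]])
a=img["top"][130:250,270:430,::-1];b=img["scene"][120:240,250:370,::-1]
cv2.imwrite("pics/s4.png",np.hstack([cv2.resize(a,None,fx=2.8,fy=4*.7),cv2.resize(b,None,fx=2.8,fy=2.8)]))
E
```

```text
time: 9.75
eef_pos: [0.4619, -0.4993, 0.106]
eef_rot: [[0.989, -0.149, -0.0], [-0.149, -0.989, 0.0], [-0.0, 0.0, -1.0]]
force: [0.3, 0.6, -1.1]
finger_gap: 0.0274
finger_force: 57.3
time: 9.95
eef_pos: [0.4615, -0.4987, 0.1051]
eef_rot: [[0.989, -0.151, -0.001], [-0.151, -0.989, 0.002], [-0.001, -0.002, -1.0]]
force: [-1.2, 0.7, -0.6]
finger_gap: 0.0276
finger_force: 57.3
0.47 332.86682615629985 161.65948963317385 1254 mould [np.float64(0.10403389207766829), np.float64(-0.008779041690082895)]
```

View pics/s4.png

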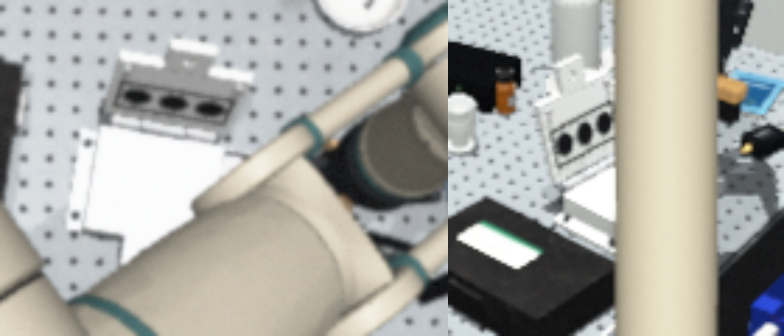

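The top picture shows the visible face empty and the lid still open at (170,100), with the brush now right of the tray. I set the brush down, retreat and check the tray.

```bash
python3 -m creep '{"travel":[[0,0,0.03],[0,0,0.03],[0,0,0.015],[0,0,0.002],[0,0,0]],"dr":[[0,0,0],[0,0,0],[0,0,0],[0,0,0],[0,0,0]]}'
python3 -m creep '{"travel":[[0,0,0.001],[0,0,0]],"dr":[[0,0,0],[0,0,0]]}'
python3 -m creep '{"travel":[[0,0,0],[0,0,0],[0,0,0]],"dr":[[0,0,0],[0,0,0],[0,0,0]]}' -0.4 60
python3 -m creep '{"travel":[[0,0,-0.02],[0,0,-0.04],[0,0,-0.045],[0,0,-0.045],[0,0,-0.01]],"dr":[[0,0,0],[0,0,0],[0,0,0],[0,0,0],[0,0,0]]}'
```

```text
time: 10.6
eef_pos: [0.4623, -0.4984, 0.0294]
eef_rot: [[0.989, -0.149, -0.0], [-0.149, -0.989, -0.0], [-0.0, 0.0, -1.0]]
force: [-0.3, -0.3, -0.3]
finger_gap: 0.0273
finger_force: 57.8
time: 10.8
eef_pos: [0.4624, -0.4991, 0.0291]
eef_rot: [[0.989, -0.149, 0.001], [-0.149, -0.989, -0.001], [0.001, 0.001, -1.0]]
force: [1.2, -0.2, -1.5]
finger_gap: 0.0271
finger_force: 57.8
time: 11.1
eef_pos: [0.4622, -0.4989, 0.0287]
eef_rot: [[0.989, -0.15, 0.001], [-0.15, -0.989, -0.001], [0.001, 0.001, -1.0]]
force: [-0.3, -0.5, 0.1]
finger_gap: 0.0598
finger_force: 0.0
time: 11.6
eef_pos: [0.464, -0.5012, 0.1952]
eef_rot: [[0.989, -0.15, 0.007], [-0.149, -0.989, -0.009], [0.008, 0.008, -1.0]]
force: [0.3, -0.6, 0.9]
finger_gap: 0.0598
finger_force: 0.0
```

```bash
cat > chk.py <<'E'
from h import *
np.set_printoptions(precision=4,suppress=True)
M=np.array([.4732,-.3484]);c,s=np.cos(-.1505),np.sin(-.1505)
def inm(w): w=np.array(w)[:2]-M;return np.array([c*w[0]+s*w[1],-s*w[0]+c*w[1]])
if __name__=="__main__":
    a=manip.capture("top")
    g=(a[...,0]>190)&(a[...,2].astype(int)<a[...,0]-45)&(a[...,1]>a[...,2].astype(int)+25)
    n,l,st,ce=cv2.connectedComponentsWithStats(g.astype(np.uint8))
    for i in range(1,n):
        if st[i,4]>6: print(ce[i],st[i,4],inm(onz("top",ce[i]/[560,420],.015)))
    for k in manip.trace("top","offcut_a"): 
        ys,xs=np.nonzero(k["pixels"]);print("net",round(k["confidence"],2),len(xs),xs.mean(),ys.mean())
    print(manip.sense()["eef_pos"])
E
python3 chk.py
```

```text
[ 61.9167 225.3565] 216 [-0.1929  0.6693]
[ 0.4629 -0.4998  0.1912]
```

```bash
python3 -m creep '{"travel":[[0,-0.044,-0.005],[0,-0.044,0],[0,-0.044,0],[0,-0.044,0],[0,-0.044,0]],"dr":[[0,0,0],[0,0,0],[0,0,0],[0,0,0],[0,0,0]]}' 1 60 >/dev/null
python3 -m creep '{"travel":[[0,-0.044,0],[0,-0.044,0],[0,-0.044,0],[0,0,0]],"dr":[[0,0,0],[0,0,0],[0,0,0],[0,0,0]]}'
python3 chk.py
```

```text
time: 12.6
eef_pos: [0.5132, -0.1448, 0.191]
eef_rot: [[0.99, -0.144, -0.004], [-0.144, -0.99, 0.005], [-0.005, -0.004, -1.0]]
force: [0.2, -1.0, 0.0]
finger_gap: 0.0002
finger_force: 0.0
[382.2035 203.6017] 344 [ 0.013  -0.1581]
[364.4667 191.1667] 30 [ 0.0383 -0.1058]
[356.1875 195.9375] 16 [ 0.0214 -0.0855]
[350.0833 206.    ] 12 [-0.0087 -0.0732]
[ 61.9364 225.4227] 220 [-0.1931  0.6692]
[358.6087 217.3043] 23 [-0.035  -0.1003]
[396.6667 217.5   ] 12 [-0.0176 -0.2018]
[420. 225.] 9 [-0.0267 -0.2668]
net 0.58 35 363.0571428571429 190.97142857142856
net 0.43 53 358.7169811320755 216.47169811320754
net 0.33 4111 330.02894672828995 187.71199221600583
[ 0.5137 -0.1495  0.1915]
```

All four offcuts are in the tray, at mould (38,-106), (21,-86), (-9,-73) and (-35,-100) mm, and the brush stands beside it. I now go over the lid and behind it.

```bash
python3 -m creep '{"travel":[[0,0.04,-0.01],[0,0.041,0],[0,0.041,0],[0,0.041,0],[0,0.041,0]],"dr":[[0,0,0],[0,0,0],[0,0,0],[0,0,0],[0,0,0]]}' >/dev/null
python3 -m creep '{"travel":[[0.045,0,0],[0.045,0,0],[0.047,0,0],[0,0,0.03],[0,0,0.035]],"dr":[[0,0,0],[0,0,0],[0,0,0],[0,0,0],[0,0,0]]}'
python3 - <<'E'
from chk import *
b=onz("top",np.array([382.2,203.6])/[560,420],.05)
print(b, inm(b),inm([.4622,-.499]))
E
```

```text
time: 13.7
eef_pos: [0.6209, -0.3758, 0.1369]
eef_rot: [[0.989, -0.151, 0.002], [-0.151, -0.989, -0.002], [0.002, 0.002, -1.0]]
force: [0.3, -1.0, -0.3]
finger_gap: -0.0001
finger_force: 0.0
[ 0.4569 -0.4973  0.05  ] [ 0.0062 -0.1497] [ 0.0117 -0.1505]
```

```bash
python3 -m creep '{"travel":[[-0.015,0,0],[-0.015,0,0],[-0.012,0,0],[-0.012,0,0],[-0.012,0,0]],"dr":[[0,0,0],[0,0,0],[0,0,0],[0,0,0],[0,0,0]]}'
python3 -m creep '{"travel":[[-0.012,0,0],[-0.012,0,0],[-0.012,0,0],[-0.012,0,0],[0,0,0]],"dr":[[0,0,0],[0,0,0],[0,0,0],[0,0,0],[0,0,0]]}'
python3 -m creep '{"travel":[[0,0,-0.03],[0,0,-0.03],[0,0,0]],"dr":[[0,0,0],[0,0,0],[0,0,0]]}'
python3 - <<'E'
from chk import *
for c_ in("top","scene"):
    manip.capture(c_)
    for k in manip.trace(c_,"upper_half")[:2]: print(c_,k["confidence"],(np.array(k["rect"])*[560,420,560,420]).round(),k["pixels"].sum())
    for k in manip.pinpoint(c_,"upper_hole")[:2]: 
        print(c_,k["confidence"],np.array(k["position"])*[560,420])
E
```

```text
time: 14.2
eef_pos: [0.5535, -0.3639, 0.1383]
eef_rot: [[0.989, -0.15, 0.001], [-0.15, -0.989, -0.001], [0.001, 0.001, -1.0]]
force: [0.5, -0.5, 1.3]
finger_gap: -0.0001
finger_force: 0.5
time: 14.7
eef_pos: [0.5047, -0.355, 0.1382]
eef_rot: [[0.989, -0.15, -0.002], [-0.15, -0.989, 0.001], [-0.002, -0.001, -1.0]]
force: [0.8, -0.3, -0.3]
finger_gap: 0.0001
finger_force: 0.0
time: 15.0
eef_pos: [0.5091, -0.3576, 0.2028]
eef_rot: [[0.989, -0.149, 0.007], [-0.149, -0.989, -0.006], [0.008, 0.005, -1.0]]
force: [-0.3, -0.5, 0.2]
finger_gap: 0.0001
finger_force: 0.0
top 0.82 [307. 168. 353. 200.] 895
top 0.7 [329.504 191.394]
scene 0.62 [249. 248. 252. 259.] 78
```

```bash
python3 -m creep '{"travel":[[-0.019,-0.04,0],[-0.019,-0.04,0],[-0.019,-0.04,0],[-0.019,-0.04,0],[-0.019,-0.04,0]],"dr":[[0,0,0],[0,0,0],[0,0,0],[0,0,0],[0,0,0]]}' 0 60
python3 -m creep '{"travel":[[-0.019,-0.04,0],[0,0,0],[0,0,0]],"dr":[[0,0,0],[0,0,0],[0,0,0]]}'
python3 - <<'E'
from chk import *
S=np.array([560,420.]);im={}
for c_ in("top","scene"):
    im[c_]=manip.capture(c_)
    for k in manip.trace(c_,"upper_half")[:1]: print(c_,k["confidence"],(np.array(k["rect"])*[560,420,560,420]).round(),k["pixels"].sum())
    for n in("upper_hole","lower_hole","hinge_line","pin","pin_block","mould"):
        for k in manip.pinpoint(c_,n)[:2]: print(c_,n,round(k["confidence"],2),np.array(k["position"])*S)
    for n,z in(("pin",.068),("pin_block",.03)):
        for k in manip.trace(c_,n)[:2]:
            ys,xs=np.nonzero(k["pixels"]);print(c_,n,"trace",round(k["confidence"],2),len(xs),xs.mean(),ys.mean(),(np.array(k["rect"])*[560,420,560,420]).round(1))
a=im["top"][150:230,295:375,::-1];b=im["top"][190:230,160:200,::-1];d=im["scene"][235:275,230:270,::-1]
cv2.imwrite("pics/s5.png",np.hstack([cv2.resize(a,(400,400),interpolation=cv2.INTER_CUBIC),np.vstack([cv2.resize(b,(200,200),interpolation=cv2.INTER_CUBIC),cv2.resize(d,(200,200),interpolation=cv2.INTER_CUBIC)])]))
E
```

```text
time: 15.8
eef_pos: [0.4417, -0.142, 0.1972]
eef_rot: [[0.989, -0.15, -0.001], [-0.15, -0.989, 0.001], [-0.002, -0.001, -1.0]]
force: [0.6, -0.3, -0.7]
finger_gap: 0.0427
finger_force: 0.0
time: 16.1
eef_pos: [0.4297, -0.1008, 0.1979]
eef_rot: [[0.989, -0.147, -0.0], [-0.147, -0.989, -0.0], [-0.0, 0.0, -1.0]]
force: [0.5, -0.2, 0.3]
finger_gap: 0.0429
finger_force: 0.0
top 0.82 [304. 173. 348. 229.] 1867
top upper_hole 0.2 [330.288 175.686]
top hinge_line 0.64 [326.872 174.72 ]
top pin 0.44 [183.4  209.58]
top pin_block 0.58 [183.512 212.52 ]
top mould 0.64 [321.72  196.602]
top mould 0.59 [182.672 209.286]
top pin trace 0.62 47 177.61702127659575 207.70212765957447 [174.7 208.1 180.8 210.6]
top pin trace 0.55 150 276.2733333333333 238.89333333333335 [267.1 227.5 289.2 250.4]
top pin_block trace 0.59 369 179.19783197831978 209.3658536585366 [169.8 196.3 192.6 217.9]
scene 0.58 [291. 171. 323. 200.] 491
scene upper_hole 0.82 [331.912 194.796]
scene lower_hole 0.75 [333.704 193.914]
scene hinge_line 0.88 [300.216 181.314]
scene pin 0.63 [252.784 264.306]
scene pin_block 0.74 [251.72  261.492]
scene pin_block 0.74 [294.784 247.002]
scene mould 0.9 [312.872 194.208]
scene mould 0.22 [332.192 193.914]
scene pin_block trace 0.52 316 250.3987341772152 260.6740506329114 [240.1 250.6 263.1 269.3]
scene pin_block trace 0.19 45 318.6666666666667 225.82222222222222 [315.8 221.3 321.5 228.9]
```

View pics/s5.png

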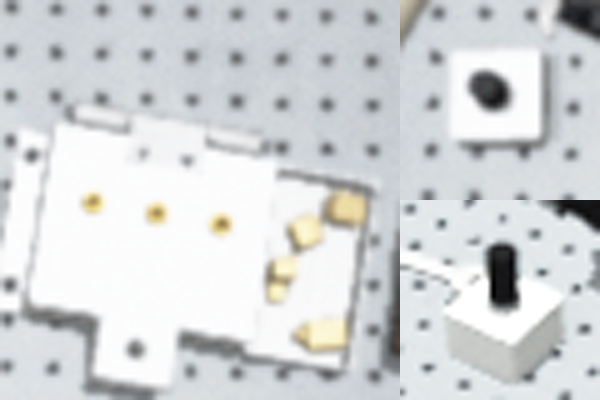

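The lid is down: the upper hole is at crop (136,349), which is top pixel (322.2,219.8). All four offcuts are in the tray. The pin stands upright in its block, whose top centre is at top pixel (179.2,209.0), with the knob top at scene pixel (250.4,245).

Run:
```python
from chk import *
S=np.array([560,420.])
h1=onz("top",np.array([322.2,219.8])/S,.050);h2=onz("scene",np.array([331.9,194.8])/S,.050)
print("hole top",h1,"scene",h2,"tri",tri(np.array([331.9,194.8])/S,np.array([322.2,219.8])/S),"model",[M[0]-c*.0644,M[1]-s*.0644])
n=onz("top",np.array([326.2,192.6])/S,.0525);print("nipple",n,"in mould (8,0):",inm(n))
print("block top",onz("top",np.array([179.2,209.0])/S,.03),"scene",onz("scene",np.array([250.4,260.7-0])/S,.015))
print("knob top(top)",onz("top",np.array([177.2,207.2])/S,.068),"scene",onz("scene",np.array([250.4,245.])/S,.068))
print("pinpoint pin",tri(np.array([252.8,264.3])/S,np.array([183.4,209.6])/S),"block",tri(np.array([251.7,261.5])/S,np.array([183.5,212.5])/S))
```

```text
hole top [ 0.4102 -0.3396  0.05  ] scene [ 0.3922 -0.3249  0.05  ] tri (array([ 0.408 , -0.3438,  0.0344]), np.float64(0.009140647593665119)) model [np.float64(0.40952796244819106), np.float64(-0.3387443470442942)]
nipple [ 0.4819 -0.3494  0.0525] in mould (8,0): [0.0087 0.0003]
block top [0.4319 0.0352 0.03  ] scene [0.4291 0.0404 0.015 ]
knob top(top) [0.4313 0.034  0.068 ] scene [0.4293 0.0367 0.068 ]
pinpoint pin (array([ 0.4337,  0.0291, -0.008 ]), np.float64(0.004494990717207551)) block (array([0.4293, 0.0297, 0.0035]), np.float64(0.0070526764904177836))
```

Run:
```python
from h import *
s=manip.sense();d=np.array([.4305,.0352,.1])-s["eef_pos"];print(s["eef_pos"],s["eef_rot"].T@d)
```

```text
[ 0.43011811 -0.10143057  0.19825582] [-0.02006638 -0.13515582  0.09824719]
```

```bash
python3 -m creep '{"travel":[[-0.007,-0.045,0.03],[-0.007,-0.045,0.03],[-0.006,-0.045,0.03],[0,0,0],[0,0,0]],"dr":[[0,0,0],[0,0,0],[0,0,0],[0,0,0],[0,0,0]]}'
python3 -m creep '{"travel":[[0,0,0.03],[0,0,0.025],[0,0,0.013],[0,0,0],[0,0,0]],"dr":[[0,0,0],[0,0,0],[0,0,0],[0,0,0],[0,0,0]]}'
python3 -m creep '{"travel":[[0,0,0],[0,0,0],[0,0,0]],"dr":[[0,0,0],[0,0,0],[0,0,0]]}' 1 20
python3 -m creep '{"travel":[[0,0,0],[0,0,0],[0,0,0]],"dr":[[0,0,0],[0,0,0],[0,0,0]]}' 0.2 20
```

```text
time: 17.6
eef_pos: [0.4302, 0.0244, 0.1153]
eef_rot: [[0.989, -0.147, -0.001], [-0.147, -0.989, -0.0], [-0.001, 0.001, -1.0]]
force: [0.4, -0.4, -0.4]
finger_gap: 0.0426
finger_force: 0.0
time: 18.1
eef_pos: [0.4317, 0.0226, 0.0485]
eef_rot: [[0.989, -0.151, 0.002], [-0.151, -0.989, -0.001], [0.002, 0.0, -1.0]]
force: [-0.6, -0.1, -0.5]
finger_gap: 0.0428
finger_force: 0.1
time: 18.4
eef_pos: [0.4335, 0.0268, 0.0501]
eef_rot: [[0.988, -0.155, 0.007], [-0.155, -0.988, 0.007], [0.006, -0.008, -1.0]]
force: [1.3, 14.3, 10.0]
finger_gap: 0.0191
finger_force: 19.8
time: 18.7
eef_pos: [0.4311, 0.0236, 0.0482]
eef_rot: [[0.989, -0.15, 0.002], [-0.15, -0.989, -0.0], [0.002, 0.0, -1.0]]
force: [-0.5, 1.6, 1.9]
finger_gap: 0.0342
finger_force: 0.9
```

```bash
python3 -m creep '{"travel":[[0.001,-0.012,0],[0,0,0]],"dr":[[0,0,0],[0,0,0]]}' 0 20
python3 -m creep '{"travel":[[0,0,0.008],[0,0,0],[0,0,0],[0,0,0],[0,0,0]],"dr":[[0,0,0],[0,0,0],[0,0,0],[0,0,0],[0,0,0]]}' 1 20
```

```text
time: 18.9
eef_pos: [0.4335, 0.0362, 0.0476]
eef_rot: [[0.989, -0.149, 0.0], [-0.149, -0.989, 0.0], [0.0, -0.0, -1.0]]
force: [0.3, 0.1, 0.7]
finger_gap: 0.0429
finger_force: 0.0
time: 19.4
eef_pos: [0.4333, 0.0354, 0.0396]
eef_rot: [[0.989, -0.15, -0.0], [-0.15, -0.989, -0.0], [-0.0, 0.0, -1.0]]
force: [-0.2, 0.3, -0.9]
finger_gap: 0.0173
finger_force: 21.4
```

```bash
python3 -m creep '{"travel":[[0,0,0],[0,0,0],[0,0,0],[0,0,0],[0,0,0]],"dr":[[0,0,0],[0,0,-8.2],[0,0,-8.2],[0,0,-8.2],[0,0,-8.2]]}' 0.1 20
python3 -m creep '{"travel":[[0,0,0],[0,0,0],[0,0,0],[0,0,0],[0,0,0]],"dr":[[0,0,-8.2],[0,0,-8.2],[0,0,-8.2],[0,0,-8.2],[0,0,-8.2]]}'
python3 -m creep '{"travel":[[0,0,0],[0,0,0],[0,0,0]],"dr":[[0,0,-8],[0,0,-8],[0,0,0]]}'
python3 -m creep '{"travel":[[0,0,0],[0,0,0],[0,0,0],[0,0,0]],"dr":[[0,0,0],[0,0,0],[0,0,0],[0,0,0]]}' 1 20
```

```text
time: 19.9
eef_pos: [0.4334, 0.0354, 0.0398]
eef_rot: [[0.91, 0.415, 0.0], [0.415, -0.91, -0.0], [0.0, 0.0, -1.0]]
force: [-0.6, 0.0, -0.2]
finger_gap: 0.0385
finger_force: 0.0
time: 20.4
eef_pos: [0.4334, 0.0354, 0.0398]
eef_rot: [[0.414, 0.91, 0.0], [0.91, -0.414, -0.0], [0.0, 0.0, -1.0]]
force: [-0.3, 0.1, 0.2]
finger_gap: 0.0381
finger_force: 0.0
time: 20.7
eef_pos: [0.4334, 0.0354, 0.0398]
eef_rot: [[0.153, 0.988, 0.001], [0.988, -0.153, -0.0], [0.0, 0.001, -1.0]]
force: [-0.0, 0.5, 0.1]
finger_gap: 0.0386
finger_force: 0.0
time: 21.1
eef_pos: [0.4332, 0.0355, 0.0398]
eef_rot: [[0.154, 0.988, -0.0], [0.988, -0.154, -0.0], [-0.0, -0.0, -1.0]]
force: [-1.4, 0.3, 3.4]
finger_gap: 0.0169
finger_force: 22.6
```

```bash
python3 -m creep '{"travel":[[0,0,0],[0,0,-0.02],[0,0,-0.04],[0,0,-0.04],[0,0,-0.01]],"dr":[[0,0,0],[0,0,0],[0,0,0],[0,0,0],[0,0,0]]}' 1 90
python3 -m creep '{"travel":[[-0.0415,0.004,0],[-0.0415,0.004,0],[-0.0415,0.004,0],[-0.0415,0.004,0],[-0.0415,0.004,0]],"dr":[[0,0,0],[0,0,0],[0,0,0],[0,0,0],[0,0,0]]}' >/dev/null
python3 -m creep '{"travel":[[-0.0415,0.004,0],[-0.0415,0.004,0],[-0.0415,0.004,0],[-0.0415,0.004,0],[0,0,0]],"dr":[[0,0,0],[0,0,0],[0,0,0],[0,0,0],[0,0,0]]}'
python3 -m creep '{"travel":[[0,0,0.03],[0,0,0.02],[0,0,0],[0,0,0]],"dr":[[0,0,0],[0,0,0],[0,0,0],[0,0,0]]}'
python3 - <<'E'
from h import *
S=np.array([560,420.])
s=manip.sense();p,R=s["eef_pos"],s["eef_rot"];d=R.T@(np.array([.4115,-.3388,.0])-p);print(p,"to hole in tool",d)
tip=p+R@[0,0,.0342]
for c in("top","scene"):
    a=manip.capture(c)
    print(c,"pred tip px",proj(c,tip),"pred hole px",proj(c,[.4115,-.3388,.05]))
    for n in("pin_tip","upper_hole","pin"):
        for k in manip.pinpoint(c,n)[:2]: print(c,n,round(k["confidence"],2),np.array(k["position"])*S)
    cv2.imwrite(f"pics/n_{c}.png",a[:,:,::-1])
E
```

```text
time: 21.6
eef_pos: [0.4361, 0.0353, 0.1534]
eef_rot: [[0.153, 0.988, 0.008], [0.988, -0.153, -0.001], [0.001, 0.008, -1.0]]
force: [0.3, -0.1, -0.8]
finger_gap: 0.0156
finger_force: 88.0
time: 22.6
eef_pos: [0.4117, -0.3447, 0.1486]
eef_rot: [[0.157, 0.988, 0.0], [0.988, -0.157, -0.003], [-0.003, 0.001, -1.0]]
force: [0.4, 1.0, -0.7]
finger_gap: 0.0156
finger_force: 87.9
time: 23.0
eef_pos: [0.4115, -0.3384, 0.0992]
eef_rot: [[0.153, 0.988, -0.001], [0.988, -0.153, 0.001], [0.001, -0.001, -1.0]]
force: [0.2, -0.0, -0.4]
finger_gap: 0.0152
finger_force: 88.0
[ 0.41153615 -0.33836172  0.09921398] to hole in tool [-0.00054648  0.00014008  0.09921335]
top pred tip px [np.float64(322.51207406779685), np.float64(218.6130487905554)] pred hole px [np.float64(321.9089100635789), np.float64(219.29780788780172)]
top upper_hole 0.81 [324.296 218.694]
scene pred tip px [np.float64(329.1570000385552), np.float64(187.02833034342234)] pred hole px [np.float64(328.99449529181663), np.float64(190.92072453643564)]
scene upper_hole 0.61 [313.096 195.3  ]
scene upper_hole 0.19 [251.608 260.988]
```

```bash
python3 -m creep '{"travel":[[0,0,0.01],[0,0,0.004],[0,0,0]],"dr":[[0,0,0],[0,0,0],[0,0,0]]}'
python3 -m creep '{"travel":[[0,0,0.002],[0,0,0.001],[0,0,0]],"dr":[[0,0,0],[0,0,0],[0,0,0]]}'
python3 -m creep '{"travel":[[0,0,0.002],[0,0,0.001],[0,0,0]],"dr":[[0,0,0],[0,0,0],[0,0,0]]}'
```

```text
time: 23.7
eef_pos: [0.411, -0.3384, 0.0845]
eef_rot: [[0.153, 0.988, -0.002], [0.988, -0.153, 0.002], [0.002, -0.002, -1.0]]
force: [1.2, -0.0, -0.1]
finger_gap: 0.0152
finger_force: 88.0
time: 24.0
eef_pos: [0.4117, -0.3391, 0.0825]
eef_rot: [[0.153, 0.988, -0.0], [0.988, -0.153, 0.0], [0.0, -0.0, -1.0]]
force: [0.1, -0.5, -0.6]
finger_gap: 0.0154
finger_force: 88.0
time: 24.3
eef_pos: [0.4116, -0.339, 0.0795]
eef_rot: [[0.153, 0.988, -0.0], [0.988, -0.153, 0.0], [0.0, -0.0, -1.0]]
force: [0.3, -0.3, 0.4]
finger_gap: 0.0153
finger_force: 88.0
```

```bash
python3 -m creep '{"travel":[[0,0,0.003],[0,0,0.003],[0,0,0.002],[0,0,0]],"dr":[[0,0,0],[0,0,0],[0,0,0],[0,0,0]]}'
python3 -m creep '{"travel":[[0,0,0.002],[0,0,0.002],[0,0,0]],"dr":[[0,0,0],[0,0,0],[0,0,0]]}'
python3 -m creep '{"travel":[[0,0,0.002],[0,0,0.001],[0,0,0]],"dr":[[0,0,0],[0,0,0],[0,0,0]]}'
```

```text
time: 24.7
eef_pos: [0.4114, -0.3389, 0.0711]
eef_rot: [[0.153, 0.988, -0.001], [0.988, -0.153, 0.001], [0.001, -0.001, -1.0]]
force: [-0.6, 0.8, -1.2]
finger_gap: 0.0159
finger_force: 88.0
time: 25.0
eef_pos: [0.4113, -0.3389, 0.0673]
eef_rot: [[0.153, 0.988, -0.001], [0.988, -0.153, 0.001], [0.0, -0.001, -1.0]]
force: [-3.0, 1.0, 0.8]
finger_gap: 0.0151
finger_force: 88.1
time: 25.3
eef_pos: [0.4113, -0.3389, 0.0644]
eef_rot: [[0.153, 0.988, -0.001], [0.988, -0.153, 0.001], [0.0, -0.001, -1.0]]
force: [-4.4, 0.3, 0.8]
finger_gap: 0.0154
finger_force: 88.2
```

```bash
python3 -m creep '{"travel":[[0,-0.0008,0],[0,0,0.002],[0,0,0.001],[0,0,0]],"dr":[[0,0,0],[0,0,0],[0,0,0],[0,0,0]]}'
python3 -m creep '{"travel":[[0,0,0.002],[0,0,0.001],[0,0,0]],"dr":[[0,0,0],[0,0,0],[0,0,0]]}'
python3 -m creep '{"travel":[[0,0,0.002],[0,0,0.001],[0,0,0]],"dr":[[0,0,0],[0,0,0],[0,0,0]]}'
```

```text
time: 25.7
eef_pos: [0.4111, -0.339, 0.0614]
eef_rot: [[0.153, 0.988, 0.0], [0.988, -0.153, 0.0], [0.0, 0.0, -1.0]]
force: [-1.6, 0.9, -0.7]
finger_gap: 0.0154
finger_force: 88.1
time: 26.0
eef_pos: [0.411, -0.3391, 0.0586]
eef_rot: [[0.153, 0.988, 0.0], [0.988, -0.153, -0.0], [-0.0, 0.0, -1.0]]
force: [-2.5, 2.4, 1.3]
finger_gap: 0.0155
finger_force: 88.2
time: 26.3
eef_pos: [0.4108, -0.3391, 0.0557]
eef_rot: [[0.153, 0.988, -0.0], [0.988, -0.153, -0.0], [-0.0, 0.0, -1.0]]
force: [-2.4, 1.7, 3.2]
finger_gap: 0.0154
finger_force: 88.6
```

```bash
python3 -m creep '{"travel":[[0,-0.0003,0.001],[0,0,0.001],[0,0,0]],"dr":[[0,0,0],[0,0,0],[0,0,0]]}'
python3 -m creep '{"travel":[[0,0,0.001],[0,0,0]],"dr":[[0,0,0],[0,0,0]]}'
python3 -m creep '{"travel":[[0,0,0.001],[0,0,0]],"dr":[[0,0,0],[0,0,0]]}'
```

```text
time: 26.6
eef_pos: [0.4107, -0.3391, 0.054]
eef_rot: [[0.153, 0.988, 0.0], [0.988, -0.153, -0.0], [-0.0, 0.0, -1.0]]
force: [-3.0, 1.1, 6.8]
finger_gap: 0.0153
finger_force: 88.9
time: 26.8
eef_pos: [0.4107, -0.3391, 0.0539]
eef_rot: [[0.153, 0.988, 0.001], [0.988, -0.153, -0.001], [-0.001, 0.001, -1.0]]
force: [-4.5, 2.9, 12.5]
finger_gap: 0.0157
finger_force: 89.7
time: 27.0
eef_pos: [0.4107, -0.3391, 0.0538]
eef_rot: [[0.153, 0.988, 0.001], [0.988, -0.153, -0.001], [-0.001, 0.001, -1.0]]
force: [-5.0, 3.8, 19.6]
finger_gap: 0.0155
finger_force: 90.5
```

```bash
python3 -m creep '{"travel":[[0,0,0],[0,0,0],[0,0,0]],"dr":[[0,0,0],[0,0,0],[0,0,0]]}'
python3 - <<'E'
from h import *
a=manip.capture("top")[120:270,150:430,::-1];b=manip.capture("scene")[130:280,220:400,::-1]
cv2.imwrite("pics/end.png",np.vstack([cv2.resize(a,(700,375))[:,:],cv2.resize(b[:90],(700,350))[:220]]))
E
```

```text
time: 27.3
eef_pos: [0.4107, -0.3391, 0.0538]
eef_rot: [[0.153, 0.988, 0.001], [0.988, -0.153, -0.001], [-0.001, 0.001, -1.0]]
force: [-5.4, 3.4, 18.1]
finger_gap: 0.0152
finger_force: 90.5
```

View pics/end.png

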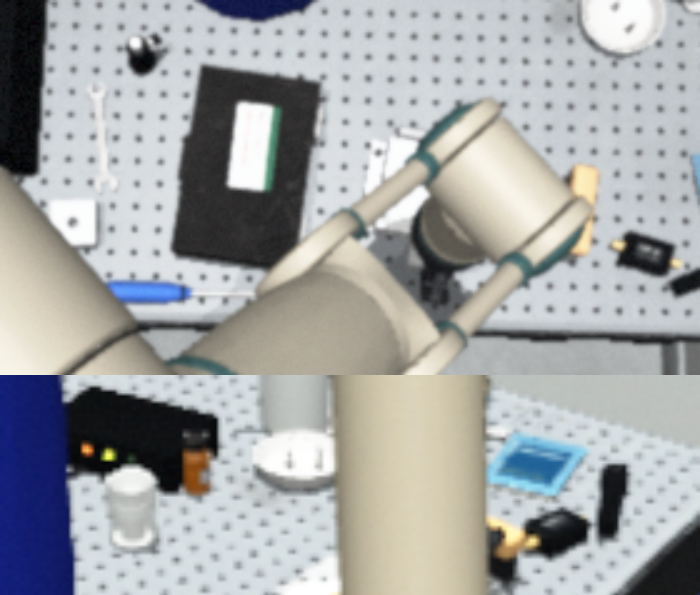

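The last picture shows the pin block empty at (72,222), the brush standing at (583,210) right of the tray, and the visible bystanders where they were. The pin stopped firmly at the depth expected for full closure, under about 18 N.

```bash
python3 -c "
from bench import manip
print(manip.close_job())"
```

```text
the job is handed in; nothing more can be done
None
```

Job handed in at about 27 s: the offcuts were brushed into the tray, the brush stands on the table right of it, and the lid is down with the pin through both lugs, still held by its knob and pressing the mould shut with about 18 N.

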